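# Close the washer's lint strainer with its capstan screw clamp

## Task

The washer's lint strainer has been cleaned and has to be closed again: set the loose lid gently and squarely into the pot's mouth, then swing the clamp arm with its spoked wheel back over the lid until it stands against its stop. Wind the wheel down clockwise (seen from above), pushing spoke after spoke, until its pad clamps the lid snug: keep on until a spoke takes about one and three quarter times the push that it needed while the screw still ran free, and then stop, because well over twice that push crushes the gasket. Leave the nail brush, the soap and the screwdriver where they lie.

Things in the scene. Friction and masses are not known exactly. Their poses are not given: they have to be found in the camera images.
- pot: Fixed steel strainer pot on a black ribbed mat over the washer's top. Foot 124 mm across, rim 116 mm across and 65 mm high; a rubber gasket in the rim stands 1 to 3 mm proud, by its wear. Bore 85 mm. Origin: centre of its underside, z up. Its +x points from its axis to the davit post 85 mm away, roughly to the robot's right. Brass hose tails along its +y and -y, to 91 mm, 30 mm up.
- mouth (a point): Centre of the pot's mouth, 67 mm over the pot's origin: the top of the gasket, give or take 1 mm. Bore free below for 18 mm (then a wire basket).
- post (a point): Top of the davit post, on the vertical axis about which the clamp arm swings, 164 mm over the pot's origin and 85 mm from the pot's axis.
- swing_arm (a joint): Angle of the grey clamp arm about the post, rad. 0: against its stop, the wheel on the pot's axis. Grows anticlockwise seen from above; starts at 2.1 to 2.5, close it clockwise. Friction holds it: about 4 N at the hub moves it. Arm top 158 mm over the pot's origin. Pushing spokes on the side far from the post keeps the arm on its stop; between hub and post it can come off.
- hub (a point): On the wheel's axis, 85 mm from the post axis, at the middle of the spokes' thickness; turns with the wheel. Four round steel spokes 11 mm thick along this frame's +x, +y, -x and -y; gaps between them are open from above. The hub is 34 mm across. Clockwise seen from above winds the screw and wheel down, 2.55 mm a radian. The arm and its nut end 19 mm or more below this point.
- cap (a point): Centre of the top of the wheel's cap: a plain cylinder 29 mm across on the wheel's axis, from 11 to 34 mm above the hub point, so this point is 34 mm above it. Pushing sideways on the cap swings the arm without turning the wheel.
- spoke_end (a point): Centre of the black ball (21 mm across) at the end of the spoke along the hub frame's +x, 78 mm from the axis. All four spokes end in such a ball.
- screw: Screw and swivel pad; moves up and down with the wheel, does not turn. Origin: centre of the pad's underside (26 mm across), 80 mm below the hub point. Starts 6 to 14 mm above the top of a seated lid. Runs free at about 0.35 N m (6 N at 58 mm from the axis), stays where left, also loaded. On the lid the moment climbs 0.026 N m per 10 N of clamping, steeply: free to overtight in 0.1 to 0.3 rad.
- lid: Loose steel lid, about 0.35 kg, right way up on the mat (mat top 8 mm over z = 0). From below: spigot 80 mm across, 10 mm high, chamfered; flange 112 mm across from 10 to 18 mm; round grip boss 30 mm across from 18 to 43 mm. Origin: centre of the spigot's underside, z up. Seated, the spigot is in the bore, the flange on the gasket and the origin 56 to 58 mm over the pot's origin.
- brush: Bystander: purple nail brush 30 x 85 x 23 mm at the back of the mat. Origin: centre of its underside.
- soap_bar: Bystander: pink bar of soap 51 x 80 x 24 mm at the back of the mat. Origin: centre of its underside.
- driver: Bystander: red-handled screwdriver, 180 mm long, on the worktop right of the washer. Origin: centre of its underside.

How it is judged:
By the outcome, as a careful person would: the job done as asked, in the order asked, and still so for the second after the job is handed in, with the robot touching nothing.
It also fails if it takes over 72 s, if anything falls off the work surface, if the arm or the gripper's body presses on something with over 40 N, if the wrist force passes 120 N, or if a joint passes its speed limit or range.

## Robot

A 7-joint arm with a two-finger parallel gripper is mounted at the origin on a cart in front of the work surface, level with it; the furniture and walls round the work are solid. World frame = base frame: x ahead of the robot, y to its left, z up, the work surface at z = 0. Lengths are in m, angles in rad, forces in N, time in s.
With the tool pointing down it reaches from about 0.4 to 0.85 m from the base axis. Payload 6.9 kg.
Tool frame: the origin (TCP) lies at the centre of the arm's flange, where the gripper is bolted on; the fingertips stand 173 mm ahead of it and the grasp point (between the pads) lies 155 mm ahead of it; z points along the fingers, y is the line along which they close (so a half turn about z gives the same grasp; the last joint's range is limited). The gripper opens to 85 mm and grips with 20 to 120 N. Pads are 22 mm wide; open, the fingers measure 114 mm over their backs; the gripper's body (76 mm by 85 mm) begins 54 mm behind the grasp point. The pads swing forward as they close: fully open they stand 13 mm farther back than shut.
Start: joints at [-1.222, 0.507, -0.238, 1.5, 0.126, 1.149, -0.155], TCP at [0.151, 0.607, 0.405] pointing down, gripper open.
Joint ranges: [-3.08, 3.08], [-0.24, 2.05], [-1.43, 1.35], [0, 2.5], [-1.52, 4.66], [0.17, 1.96], [-2.89, 2.89]. Speed limits (rad/s): [2.39, 2.39, 3.14, 3.14, 3.14, 3.14, 3.14].

## Interface

Orientations are given as a 3x3 rotation matrix whose columns are the frame's x, y, z axes.
In Python, from plant import r gives the robot as it stands. The module is installed in compiled form; this text tells all that it offers.
- The arm moves only by the tool arm_command, never from a script. Its argument "rows" is a list of rows, each a list of 7 numbers: the shift along the tool's x, y, z in units of 40 mm (1.0 is 40 mm), then the turn, a rotation vector about the tool's x, y, z in units of 5 degrees (1.0 is 5 degrees), then the finger opening in mm, from 0 to 85.4. A call has 1 to 8 rows; each row shifts and turns the commanded pose from where the row before left it, along the tool's axes as they then stand; what a row does not reach is not made up. A row lasts 1/12 s, in which the tool goes at most 41.7 mm and 7.16 degrees, less where a joint would pass 70% of its speed; a pose out of reach is approached as far as the arm can. A call is refused whole if a number of a shift passes 1 or a number of a turn 1, either way. A call with a gripper value outside its range is refused whole. The fingers move at their own pace and stop on an object; the grip force is fixed at half the most. Time passes only in rows, so rows that do not move let the fingers close. It gives the time, the measured TCP pose, the force, the opening and the grip force at its end, in the units of the state.
- r.sense(): the state, without advancing time (a new reading comes with each control period).
- r.capture(name): name is "scene" or "side" or "wrist"; returns a dict with "pixels" (480x640x3 uint8, red, green, blue), "fovy" (degrees; the focal length in pixels is half the picture's height over the tangent of half this angle, whatever the lens; pixels are square), "cx", "cy" (the principal point, pixels), "R" (3x3) and "t" (3): a world point X has camera coordinates R X + t; the wrist camera has in their place "T_tool_cam" (4x4, takes a point from camera to tool coordinates, whose origin is the TCP and whose axes are the flange's). Camera axes: x right, y down, z forward; pixel columns grow to the right and rows downward; lengths in m; the calibration is good to about 2 mm. The wrist camera is an equidistant fisheye: a pixel r from the principal point sees the ray r / f radians off the axis. A picture is of the moment at which its call begins: read the wrist's pose just before it. There is no depth.
- r.finish_job(): hands the job in; it is judged then, once.
The state is a dict: "clock": time; "joints": joint angles; "joint_vel": joint speeds; "effort": joint torques, N m; "eef_pos": TCP position; "eef_rot": TCP orientation; "ft_force": force on the tool from outside, world axes, zero at the start; "torque": the same for the moment, N m; "gripper_width": opening from 0.0 (shut) to 1.0 (fully open); "grip_force": force on a finger pad.
Only numpy, scipy, OpenCV 4.12 (cv2) and the standard library are available. Lean on these libraries where they do the work, as an engineer would, in place of code of your own. Each camera call takes 0.05 s, during which the arm holds its last target. There are 200 camera calls.

## Working session

There is one attempt and no reset: what is moved stays moved. The work goes in short steps, Python scripts to look and compute and a tool call to move; the robot and the scene stay as the last step left them, time stands still between calls to the robot, and variables do not carry over. Pictures are saved under pics/ and viewed, at most 10 in all, crops included, and the job is handed in when it is done.

Besides the shell and the picture viewer there is one more tool, called after "Emit:" in YAML: its name, and indented under it one key for each argument. arm_command: Moves the arm, as the interface text tells. Its arguments: {"type":"object","properties":{"rows":{"type":"array","items":{"type":"array","items":{"type":"number"}}}},"required":["rows"]}

```bash
mkdir -p pics; cat > h.py <<'E'
import numpy as np, cv2
from plant import r
def snap(n,f):
    s=r.sense(); c=r.capture(n); cv2.imwrite(f'pics/{f}.png',c['pixels'][:,:,::-1])
    np.save(f'pics/{f}.npy',dict(s=s,c=c),allow_pickle=True); return s,c
def load(f):
    d=np.load(f'pics/{f}.npy',allow_pickle=True).item(); return d['s'],d['c']
def ray(d,u,v):
    s,c=d; f=240/np.tan(np.radians(c['fovy'])/2)
    x,y=(u-c['cx'])/f,(v-c['cy'])/f
    if 'R' in c:
        R=np.array(c['R']);t=np.array(c['t']); o=-R.T@t; dd=R.T@np.array([x,y,1])
    else:
        T=np.array(c['T_tool_cam']); th=np.hypot(x,y); k=np.sin(th)/th if th>1e-9 else 1
        w=np.array(s['eef_rot']); o=w@T[:3,3]+np.array(s['eef_pos']); dd=w@T[:3,:3]@np.array([x*k,y*k,np.cos(th)])
    return o,dd/np.linalg.norm(dd)
def atz(d,u,v,z):
    o,q=ray(d,u,v); return o+q*(z-o[2])/q[2]
def tri(*obs):
    A=np.zeros((3,3));b=np.zeros(3);L=[ray(*x) for x in obs]
    for o,q in L:
        P=np.eye(3)-np.outer(q,q);A+=P;b+=P@o
    X=np.linalg.solve(A,b); return X,[float(np.linalg.norm((np.eye(3)-np.outer(q,q))@(X-o)))*1e3 for o,q in L]
def proj(d,X):
    s,c=d; f=240/np.tan(np.radians(c['fovy'])/2); X=np.array(X)
    if 'R' in c:
        p=np.array(c['R'])@X+np.array(c['t']); return c['cx']+f*p[0]/p[2],c['cy']+f*p[1]/p[2]
    T=np.array(c['T_tool_cam']); w=np.array(s['eef_rot']); p=w.T@(X-np.array(s['eef_pos'])); p=T[:3,:3].T@(p-T[:3,3])
    rr=np.hypot(p[0],p[1]); th=np.arctan2(rr,p[2]); return c['cx']+f*th*p[0]/rr,c['cy']+f*th*p[1]/rr
E
python3 - <<'E'
from h import *
for n in('scene','side','wrist'):
    s,c=snap(n,n+'0'); print({k:(np.round(v,3).tolist()) for k,v in c.items() if k!='pixels'})
print({k:np.round(v,3).tolist() for k,v in s.items()})
E
```

```text
{'fovy': 46.334, 'cx': 318.923, 'cy': 236.141, 'R': [[0.998, -0.059, 0.002], [-0.027, -0.502, -0.865], [0.052, 0.863, -0.502]], 't': [-0.56, 0.091, 1.213]}
{'fovy': 42.84, 'cx': 311.531, 'cy': 254.053, 'R': [[-0.958, -0.286, 0.016], [-0.18, 0.558, -0.81], [0.223, -0.779, -0.586]], 't': [0.507, 0.274, 1.432]}
{'fovy': 65.706, 'cx': 319.848, 'cy': 241.514, 'T_tool_cam': [[-0.0, -0.966, -0.258, 0.064], [1.0, -0.0, -0.001, 0.001], [0.0, -0.258, 0.966, 0.03], [0.0, 0.0, 0.0, 1.0]]}
{'clock': 0.1, 'joints': [-1.221, 0.508, -0.238, 1.501, 0.126, 1.149, -0.155], 'joint_vel': [0.0, -0.003, 0.0, -0.001, -0.001, 0.0, -0.0], 'effort': [-0.004, -62.185, -2.194, -25.021, 0.013, 0.008, -0.0], 'eef_pos': [0.151, 0.606, 0.404], 'eef_rot': [[-0.97, 0.241, -0.0], [0.241, 0.97, -0.002], [-0.0, -0.002, -1.0]], 'ft_force': [-0.262, 0.474, 0.139], 'torque': [-0.013, -0.019, 0.002], 'grip_force': 0.0, 'gripper_width': 0.999}
```

View pics/scene0.png

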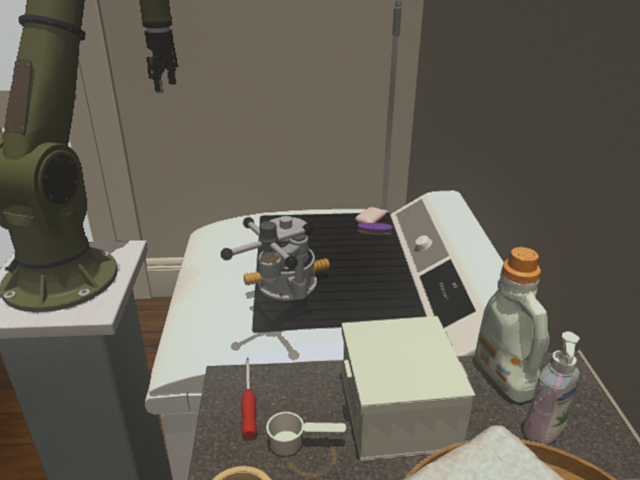

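View pics/side0.png

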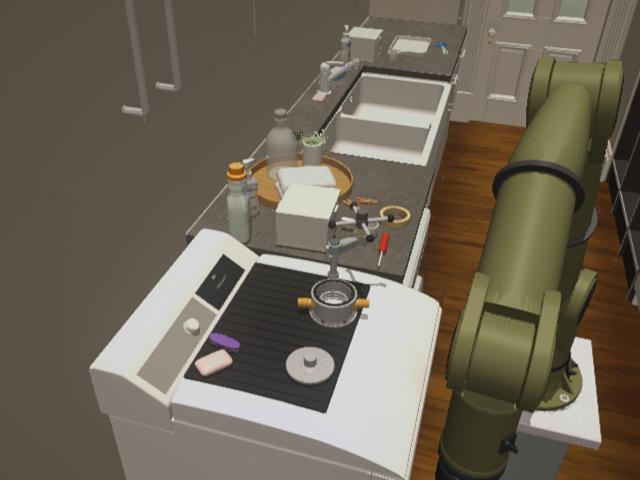

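View pics/wrist0.png

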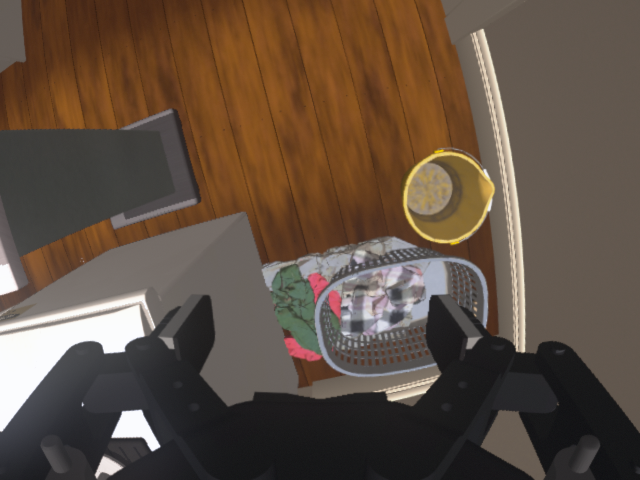

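Scene: pot about (287,275), wheel hub about (268,240), lid behind it about (288,222). Side: lid boss (310,358), pot mouth (335,292), post top about (334,243), wheel cap (361,213).

```bash
python3 - <<'E'
from h import *
S=load('side0');C=load('scene0')
print('lid',atz(S,310,358,.051), tri((S,310,358),(C,288,219)))
print('mouth',atz(S,334,292,.075)); print('post',atz(S,334,240,.172)); print('cap',atz(S,361,212,.215))
for n,p in dict(brush=(225,341),soap=(214,362)).items(): print(n,atz(S,*p,.02))
print('driver',atz(S,384,243,.02))
o=cv2.imread('pics/side0.png')[150:400,180:450]; cv2.imwrite('pics/c1.png',cv2.resize(o,None,fx=2.4,fy=2.4,interpolation=2))
E
```

```text
lid [0.48584441 0.16139095 0.051     ] (array([0.49135923, 0.15631096, 0.04590362]), [4.036084596450493, 4.036084596450486])
mouth [ 0.48786665 -0.05365299  0.075     ]
post [ 0.51443735 -0.1392816   0.172     ]
cap [ 0.4662051  -0.22354352  0.215     ]
brush [0.7050825  0.13960447 0.02      ]
soap [0.70192095 0.21108221 0.02      ]
driver [ 0.42058775 -0.38478222  0.02      ]
```

View pics/c1.png

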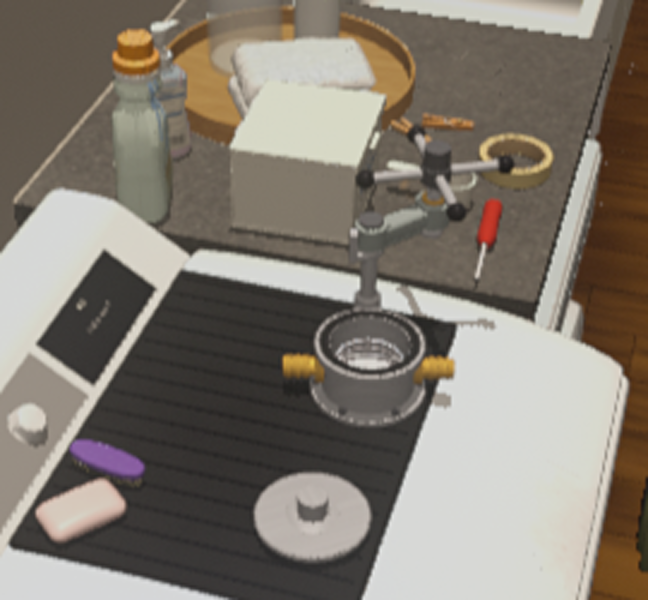

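Emit:
arm_command:
  rows:
    - [-0.77,-0.63,0,0,0,0,85]
    - [-0.77,-0.63,0,0,0,0,85]
    - [-0.77,-0.63,0,0,0,0,85]
    - [-0.77,-0.63,0,0,0,0,85]
    - [-0.77,-0.63,0,0,0,0,85]
    - [-0.77,-0.63,0,0,0,0,85]
    - [-0.77,-0.63,0,0,0,0,85]
    - [-0.77,-0.63,0,0,0,0,85]

```text
clock: 0.82
eef_pos: [0.342, 0.3496, 0.4046]
eef_rot: [[-0.97, 0.241, -0.0], [0.241, 0.97, -0.0], [0.0, -0.0, -1.0]]
ft_force: [1.4, 0.6, -0.8]
gripper_width: 0.995
grip_force: 0.0
```

Emit:
arm_command:
  rows:
    - [-0.77,-0.63,0,0,0,0,85]
    - [-0.77,-0.63,0,0,0,0,85]
    - [-0.77,-0.63,0,0,0,0,85]
    - [-0.77,-0.63,0,0,0,0,85]
    - [-0.4,-0.3,0,0,0,0,60]
    - [0,0,0,0,0,0,60]

```text
clock: 1.32
eef_pos: [0.452, 0.2034, 0.4044]
eef_rot: [[-0.968, 0.249, 0.001], [0.249, 0.968, -0.002], [-0.002, -0.002, -1.0]]
ft_force: [-0.2, 0.2, 0.9]
gripper_width: 0.741
grip_force: 0.0
```

```bash
python3 - <<'E'
from h import *
s,c=snap('wrist','w1');print(s['eef_pos'],np.round(s['eef_rot'],3),s['joints'],s['clock'],s['ft_force'])
E
```

```text
[0.45203719 0.20343644 0.40444271] [[-0.968  0.249  0.001]
 [ 0.249  0.968 -0.002]
 [-0.002 -0.002 -1.   ]] [-0.39254624  0.30451932 -0.10826999  1.83296381  0.04149952  1.00644853
  0.80067581] 1.3167 [-0.24634734  0.16800363  0.86152662]
```

View pics/w1.png

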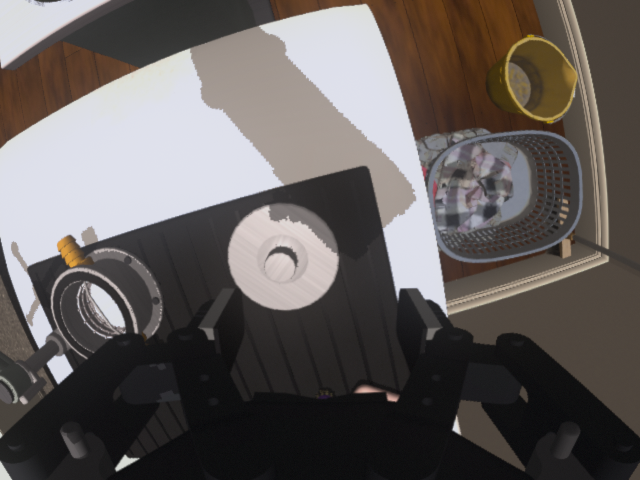

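Wrist: lid flange centre about (283,257), boss top about (281,264), pot rim about (107,302), post cap about (8,385).

```bash
python3 - <<'E'
from h import *
W=load('w1');S=load('side0')
for d in [(281,265)]: print('boss',atz(W,*d,.051))
print('flange',atz(W,283,257,.026))
# detect flange and boss edges: project hypotheses & fit
im=cv2.cvtColor(W[1]['pixels'],cv2.COLOR_RGB2GRAY).astype(float); g=cv2.GaussianBlur(im,(0,0),1)
gx=cv2.Sobel(g,-1,1,0)/8;gy=cv2.Sobel(g,-1,0,1)/8;m=np.hypot(gx,gy)
from scipy.optimize import minimize
a=np.linspace(0,2*np.pi,90,endpoint=False)
def score(p,R,z,m):
    q=[proj(W,(p[0]+R*np.cos(t),p[1]+R*np.sin(t),z)) for t in a]
    q=np.array(q,np.float32); return -np.minimum(cv2.remap(m.astype(np.float32),q[:,0],q[:,1],1),40).mean()
def fit(p,R,z,rng=.012):
    best=min(((score((p[0]+dx,p[1]+dy),R,z,m),p[0]+dx,p[1]+dy) for dx in np.arange(-rng,rng+1e-9,.002) for dy in np.arange(-rng,rng+1e-9,.002)))
    o=minimize(score,best[1:],args=(R,z,m),method='Nelder-Mead',options=dict(initial_simplex=[best[1:],(best[1]+.001,best[2]),(best[1],best[2]+.001)]));return o.x.round(4),o.fun
f0=atz(W,283,257,.026)[:2]
for z in (.018,.022,.026,.030): print(z,'flange',fit(f0,.056,z))
for z in (.047,.051,.055):print(z,'boss',fit(f0,.015,z))
p0=atz(W,107,302,.073)[:2]; print('pot',p0)
for R,z in((.058,.073),(.0425,.073),(.062,.008)): print(R,z,fit(p0,R,z))
print(atz(W,8,385,.172))
print('side flange',atz(S,313/2.4+180,516/2.4+150,.026))
o=W[1]['pixels'][170:400,20:360,::-1]; cv2.imwrite('pics/c2.png',cv2.resize(o,None,fx=2.3,fy=2.3,interpolation=2))
E
```

```text
boss [0.48728743 0.15708967 0.051     ]
flange [0.48727378 0.15648042 0.026     ]
0.018 flange (array([0.4914, 0.1533]), np.float64(-30.210617065429688))
0.022 flange (array([0.49  , 0.1543]), np.float64(-31.66160011291504))
0.026 flange (array([0.4888, 0.1552]), np.float64(-29.231353759765625))
0.03 flange (array([0.4874, 0.1563]), np.float64(-23.4820613861084))
0.047 boss (array([0.4852, 0.1578]), np.float64(-18.36388397216797))
0.051 boss (array([0.4843, 0.1585]), np.float64(-18.099674224853516))
0.055 boss (array([0.4834, 0.1592]), np.float64(-17.78194808959961))
pot [ 0.47651193 -0.02422404]
0.058 0.073 (array([ 0.4695, -0.0148]), np.float64(-11.608610153198242))
0.0425 0.073 (array([ 0.4646, -0.0094]), np.float64(-13.566797256469727))
0.062 0.008 (array([ 0.4818, -0.0342]), np.float64(-11.947968482971191))
[ 0.50603234 -0.11659601  0.172     ]
side flange [0.48527711 0.15872184 0.026     ]
```

View pics/c2.png

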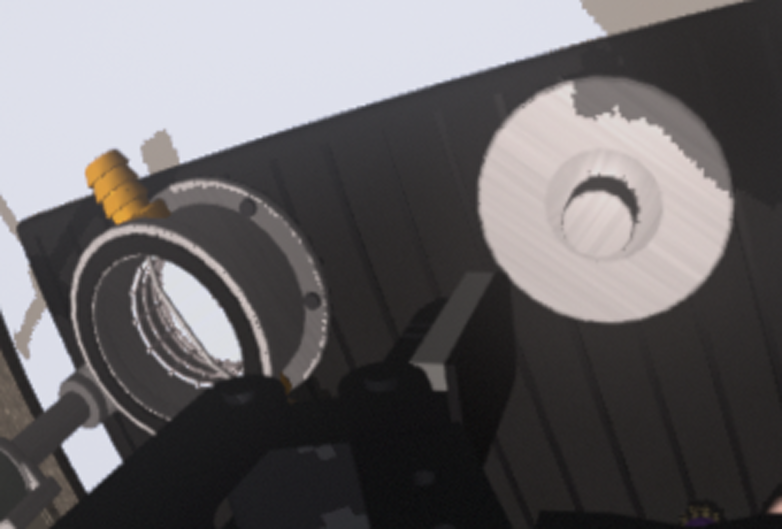

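```bash
python3 - <<'E'
from h import *
W=load('w1');S=load('side0')
b=(279.6,268.3); side=(312/2.4+180,495/2.4+150)
print('boss',atz(W,*b,.051),atz(S,*side,.051),tri((W,*b),(S,*side)))
p=np.array([.4876,.156]); R=np.array(W[0]['eef_rot']); e=np.array(W[0]['eef_pos'])
d=R.T@(np.array([*p,.198])-e); print('grasp delta units',d/.04)
# tri pot mouth: wrist rim points
for u,v in [(171,325)]: print(atz(W,u/2.3+20,v/2.3+170,.075), tri((W,u/2.3+20,v/2.3+170),(S,370/2.4+180,343/2.4+150)))
E
```

```text
boss [0.49006071 0.15492406 0.051     ] [0.48742575 0.15613555 0.051     ] (array([0.48898413, 0.15489135, 0.05014222]), [1.2830128560309544, 1.2830128560309375])
grasp delta units [-1.14842708 -0.91571771  5.16488407]
[ 0.48252662 -0.04425356  0.075     ] (array([ 0.48066814, -0.03343707,  0.08827207]), [2.1451970180829227, 2.145197018082979])
```

Emit:
arm_command:
  rows:
    - [-0.6,-0.47,0.6,0,0,0,60]
    - [-0.59,-0.46,0.6,0,0,0,60]
    - [0,0,0.9,0,0,0,60]
    - [0,0,0.9,0,0,0,60]
    - [0,0,0.8,0,0,0,60]
    - [0,0,0.6,0,0,0,60]
    - [0,0,0.3,0,0,0,60]
    - [0,0,0,0,0,0,60]

```text
clock: 2.03
eef_pos: [0.4848, 0.1619, 0.2139]
eef_rot: [[-0.971, 0.239, -0.006], [0.239, 0.971, -0.001], [0.005, -0.002, -1.0]]
ft_force: [-0.6, 0.4, 0.4]
gripper_width: 0.706
grip_force: 0.0
```

```bash
python3 - <<'E'
from h import *
s,c=snap('wrist','w2');print(s['eef_pos'],np.round(s['eef_rot'],4),s['ft_force'])
W=(s,c);R=np.array(s['eef_rot']);e=np.array(s['eef_pos'])
print(R.T@(np.array([.4888,.1555,.357])-np.array([*e[:2],.357]))*1e3)
cv2.imwrite('pics/c3.png',c['pixels'][:,:,::-1])
E
```

```text
[0.48479481 0.16188606 0.21391044] [[-0.9709  0.2393 -0.0056]
 [ 0.2393  0.9709 -0.001 ]
 [ 0.0052 -0.0023 -1.    ]] [-0.62461645  0.43970344  0.36398242]
[-5.41707258 -5.24198597 -0.0162042 ]
```

View pics/c3.png

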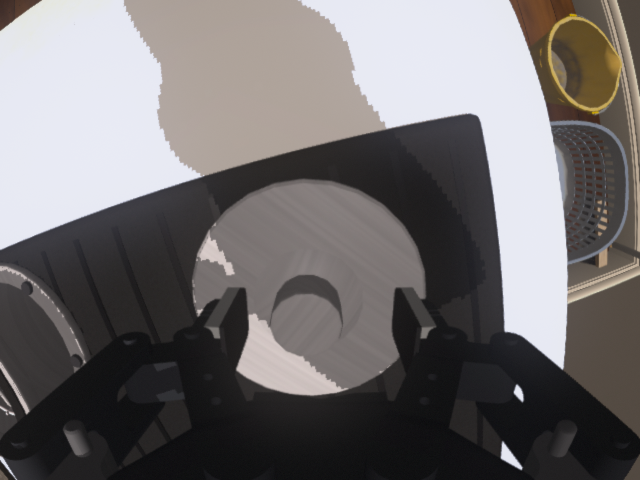

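Boss top at (308,325), fingers centred at 320: a 5 mm shift as computed. Correct, lower, close.

Emit:
arm_command:
  rows:
    - [-0.135,-0.13,0.1,0,0,0,60]
    - [0,0,0.2,0,0,0,60]
    - [0,0,0,0,0,0,60]
    - [0,0,0,0,0,0,20]
    - [0,0,0,0,0,0,20]
    - [0,0,0,0,0,0,20]
    - [0,0,0,0,0,0,20]
    - [0,0,0,0,0,0,20]

```text
clock: 2.75
eef_pos: [0.4904, 0.1544, 0.2055]
eef_rot: [[-0.97, 0.241, 0.001], [0.241, 0.97, 0.0], [-0.001, 0.0, -1.0]]
ft_force: [-0.9, -1.2, 5.1]
gripper_width: 0.327
grip_force: 58.7
```

Emit:
arm_command:
  rows:
    - [0,0,0,0,0,0,20]
    - [0,0,-0.1,0,0,0,20]
    - [0,0,-0.5,0,0,0,20]
    - [0,0,-1,0,0,0,20]
    - [0,0,-1,0,0,0,20]
    - [0,0,-1,0,0,0,20]
    - [0,0,0,0,0,0,20]
    - [0,0,0,0,0,0,20]

```text
clock: 3.42
eef_pos: [0.4905, 0.1545, 0.3509]
eef_rot: [[-0.97, 0.241, 0.005], [0.241, 0.97, 0.002], [-0.004, 0.003, -1.0]]
ft_force: [-0.1, -0.2, -4.9]
gripper_width: 0.325
grip_force: 60.5
```

```bash
python3 - <<'E'
from h import *
s,c=snap('wrist','w3');print(s['eef_pos'],np.round(s['eef_rot'],4),s['ft_force'],s['torque'],s['grip_force'])
snap('side','side3')
cv2.imwrite('pics/c4.png',c['pixels'][:,:,::-1])
E
```

```text
[0.49053388 0.15448894 0.35085895] [[-0.9704  0.2415  0.0045]
 [ 0.2415  0.9704  0.0016]
 [-0.004   0.0026 -1.    ]] [-0.12443104 -0.21282893 -4.94413131] [-0.02745479  0.04477192  0.02199281] 60.485018491744995
```

View pics/c4.png

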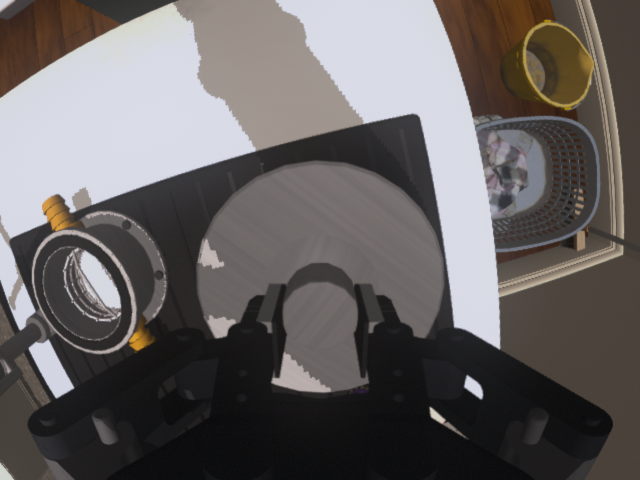

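Lid firmly held; boss centred at (320,312). Pot rim spans about x 33..138, y 230..353, with hose tails at (55,210) and (143,337).

```bash
cat > fit.py <<'E'
from h import *
from scipy.optimize import minimize
a=np.linspace(0,2*np.pi,120,endpoint=False)
def mag(W):
    g=cv2.GaussianBlur(cv2.cvtColor(W[1]['pixels'],cv2.COLOR_RGB2GRAY).astype(np.float32),(0,0),1.2)
    return np.minimum(np.hypot(cv2.Sobel(g,-1,1,0),cv2.Sobel(g,-1,0,1))/8,25).astype(np.float32)
def score(p,z,R,Ws):
    t=0
    for W,m in Ws:
        q=np.array([proj(W,(p[0]+R*np.cos(t),p[1]+R*np.sin(t),z)) for t in a],np.float32)
        t-=cv2.remap(m,q[:,0].copy(),q[:,1].copy(),1).mean()
    return t
def fit(p,z,R,Ws,rng=.012):
    b=min((score((p[0]+x,p[1]+y),z,R,Ws),p[0]+x,p[1]+y) for x in np.arange(-rng,rng+1e-9,.0015) for y in np.arange(-rng,rng+1e-9,.0015))
    o=minimize(score,b[1:],args=(z,R,Ws),method='Nelder-Mead',options=dict(initial_simplex=[b[1:],(b[1]+.001,b[2]),(b[1],b[2]+.001)]))
    return o.x.round(4),round(o.fun,2)
E
python3 - <<'E'
from fit import *
W=load('w3');S=load('side3');Wm=(W,mag(W));Sm=(S,mag(S))
p=atz(W,85,291,.073)[:2];ps=atz(S,370/2.4+180,343/2.4+150,.073)[:2];print(p,ps,tri((W,85,291),(S,370/2.4+180,343/2.4+150)))
for z in (.067,.070,.073,.076,.079):
    print(z,'w',fit(p,z,.058,[Wm]),'s',fit(ps,z,.058,[Sm]))
print('foot w',fit(p,.015,.062,[Wm]),'bore w',fit(p,.075,.0425,[Wm]),'s',fit(ps,.075,.0425,[Sm]))
t1=atz(W,55,210,.038);t2=atz(W,143,337,.038);print('tails',t1,t2,(t1+t2)/2)
E
```

```text
[ 0.48834347 -0.0466054 ] [ 0.48708837 -0.05265073] (array([ 0.48255874, -0.02904863,  0.09298611]), [0.9712897945943998, 0.9712897945943626])
0.067 w (array([ 0.4913, -0.0586]), np.float64(-19.32)) s (array([ 0.4859, -0.0606]), np.float64(-10.62))
0.07 w (array([ 0.4913, -0.0584]), np.float64(-21.72)) s (array([ 0.46  , -0.0687]), np.float64(-15.22))
0.073 w (array([ 0.4907, -0.056 ]), np.float64(-22.45)) s (array([ 0.4595, -0.0647]), np.float64(-15.16))
0.076 w (array([ 0.49 , -0.053]), np.float64(-20.49)) s (array([ 0.493, -0.068]), np.float64(-11.84))
0.079 w (array([ 0.4886, -0.0507]), np.float64(-15.54)) s (array([ 0.4921, -0.0642]), np.float64(-11.77))
foot w (array([ 0.4908, -0.0557]), np.float64(-15.16)) bore w (array([ 0.4915, -0.054 ]), np.float64(-13.25)) s (array([ 0.4753, -0.0684]), np.float64(-15.74))
tails [ 0.41452205 -0.07886994  0.038     ] [ 0.55385913 -0.03237108  0.038     ] [ 0.48419059 -0.05562051  0.038     ]
```

Emit:
arm_command:
  rows:
    - [-0.11,-0.46,0,0,0,0,20]
    - [-0.12,-0.46,0,0,0,0,20]
    - [-0.12,-0.46,0,0,0,0,20]
    - [-0.12,-0.46,0,0,0,0,20]
    - [-0.11,-0.46,0,0,0,0,20]
    - [-0.11,-0.46,0,0,0,0,20]
    - [0,0,0,0,0,0,20]
    - [0,0,0,0,0,0,20]

```text
clock: 4.18
eef_pos: [0.4899, 0.0393, 0.3467]
eef_rot: [[-0.97, 0.244, -0.004], [0.244, 0.97, -0.001], [0.004, -0.002, -1.0]]
ft_force: [0.1, 0.6, -5.0]
gripper_width: 0.327
grip_force: 60.5
```

```bash
python3 - <<'E'
from fit import *
W=snap('wrist','w4');S=load('side0');Wm=(W,mag(W));Sm=(S,mag(S))
s=W[0];print(s['eef_pos'],np.round(s['eef_rot'],4).tolist())
e=np.array(s['eef_pos'])
for z in (.070,.073,.076): print(z,'w',fit((.4907,-.056),z,.058,[Wm],.009))
print('foot',fit((.4907,-.056),.015,.062,[Wm],.009),'bore',fit((.4907,-.056),.075,.0425,[Wm],.009))
lz=e[2]-.1975
for dz in(.007,.010,.018):print('lid rim',dz,fit(e[:2],lz+dz,.056,[Wm],.006))
print('boss',fit(e[:2],lz+.043,.015,[Wm],.006))
S3=load('w3');e3=np.array(S3[0]['eef_pos']);M=(S3,mag(S3))
print('w3 lid',[fit(e3[:2],e3[2]-.1975+d,.056,[M],.006) for d in(.01,.018)],e3)
cv2.imwrite('pics/c5.png',W[1]['pixels'][:,:,::-1])
E
```

```text
[0.4899004  0.03932712 0.3467257 ] [[-0.9698, 0.2439, -0.0043], [0.2439, 0.9698, -0.0008], [0.0039, -0.0019, -1.0]]
0.07 w (array([ 0.4908, -0.0575]), np.float64(-12.68))
0.073 w (array([ 0.494 , -0.0515]), np.float64(-11.57))
0.076 w (array([ 0.4934, -0.0496]), np.float64(-11.83))
foot (array([ 0.4954, -0.0478]), np.float64(-9.09)) bore (array([ 0.49  , -0.0559]), np.float64(-11.14))
lid rim 0.007 (array([0.4902, 0.0425]), np.float64(-7.39))
lid rim 0.01 (array([0.4883, 0.0405]), np.float64(-8.17))
lid rim 0.018 (array([0.4877, 0.0396]), np.float64(-11.26))
boss (array([0.4888, 0.04  ]), np.float64(-8.49))
w3 lid [(array([0.4904, 0.1555]), np.float64(-6.85)), (array([0.4902, 0.1561]), np.float64(-10.65))] [0.49053388 0.15448894 0.35085895]
```

```bash
python3 - <<'E'
from fit import *
Ws={k:(load(k),mag(load(k))) for k in('w1','w3','w4')}
def tot(p,ks):
    return sum(score(p,.073,.058,[Ws[k]])+.7*score(p,.075,.0425,[Ws[k]])+.5*score(p,.015,.062,[Ws[k]]) for k in ks)
for ks in(['w1'],['w3'],['w4'],['w3','w4'],['w1','w3','w4']):
    b=min((tot((x,y),ks),x,y) for x in np.arange(.482,.499,.001) for y in np.arange(-.064,-.046,.001))
    o=minimize(tot,b[1:],args=(ks,),method='Nelder-Mead',options=dict(initial_simplex=[b[1:],(b[1]+.001,b[2]),(b[1],b[2]+.001)]));print(ks,o.x.round(4),o.fun)
W=Ws['w3'][0];S=load('side0')
# post top seen in w1 (8,385) and side
print(atz(S,334,240,.172),[proj(S,(.4907,-.056,.073)),proj(W,(.4907,-.056,.073))])
E
```

```text
['w1'] [ 0.4905 -0.0556] -30.65202522277832
['w3'] [ 0.4907 -0.0556] -38.64828109741211
['w4'] [ 0.4906 -0.0558] -22.096330642700195
['w3', 'w4'] [ 0.4907 -0.0556] -60.70689392089844
['w1', 'w3', 'w4'] [ 0.4906 -0.0556] -91.33811950683594
[ 0.51443735 -0.1392816   0.172     ] [(np.float64(333.1242496219379), np.float64(291.830948091959)), (np.float64(78.47763687270393), np.float64(295.432203523528))]
```

Emit:
arm_command:
  rows:
    - [-0.1,-0.385,0,0,-0.05,0,20]
    - [-0.1,-0.385,0,0,0,0,20]
    - [-0.1,-0.385,0,0,0,0,20]
    - [-0.1,-0.385,0,0,0,0,20]
    - [-0.1,-0.385,0.3,0,0,0,20]
    - [-0.1,-0.38,0.5,0,0,0,20]
    - [0,0,0.6,0,0,0,20]
    - [0,0,0.2,0,0,0,20]

```text
clock: 4.9
eef_pos: [0.4908, -0.0545, 0.2815]
eef_rot: [[-0.97, 0.242, -0.001], [0.242, 0.97, -0.0], [0.001, -0.001, -1.0]]
ft_force: [-1.0, 0.4, -5.3]
gripper_width: 0.324
grip_force: 60.4
```

Emit:
arm_command:
  rows:
    - [0,0,0,0,0,0,20]
    - [0,0,0,0,0,0,20]

```text
clock: 5.07
eef_pos: [0.492, -0.0535, 0.2845]
eef_rot: [[-0.971, 0.24, 0.003], [0.24, 0.971, -0.0], [-0.003, 0.0, -1.0]]
ft_force: [-0.0, 0.3, -3.9]
gripper_width: 0.327
grip_force: 60.4
```

Emit:
arm_command:
  rows:
    - [0.01,-0.065,0,0,0,0,20]
    - [0,0,0.06,0,0,0,20]
    - [0,0,0.06,0,0,0,20]
    - [0,0,0.06,0,0,0,20]
    - [0,0,0.06,0,0,0,20]
    - [0,0,0.06,0,0,0,20]
    - [0,0,0,0,0,0,20]
    - [0,0,0,0,0,0,20]

```text
clock: 5.73
eef_pos: [0.4908, -0.0572, 0.2726]
eef_rot: [[-0.97, 0.241, 0.004], [0.241, 0.97, -0.001], [-0.004, -0.0, -1.0]]
ft_force: [0.4, 0.8, -5.0]
gripper_width: 0.327
grip_force: 60.4
```

Emit:
arm_command:
  rows:
    - [0,0.025,0.03,0,0.04,0,20]
    - [0,0,0.04,0,0,0,20]
    - [0,0,0.04,0,0,0,20]
    - [0,0,0.04,0,0,0,20]
    - [0,0,0,0,0,0,20]
    - [0,0,0,0,0,0,20]

```text
clock: 6.23
eef_pos: [0.4911, -0.0562, 0.2667]
eef_rot: [[-0.97, 0.241, 0.001], [0.241, 0.97, -0.0], [-0.001, -0.0, -1.0]]
ft_force: [-0.3, -0.2, -3.9]
gripper_width: 0.324
grip_force: 60.4
```

Bottom at 69 mm without contact: it is in the bore. Lower on to the gasket.

Emit:
arm_command:
  rows:
    - [0,0,0.03,0,0,0,20]
    - [0,0,0.03,0,0,0,20]
    - [0,0,0.03,0,0,0,20]
    - [0,0,0,0,0,0,20]
    - [0,0,0,0,0,0,20]

```text
clock: 6.65
eef_pos: [0.4911, -0.0563, 0.2631]
eef_rot: [[-0.97, 0.241, 0.001], [0.241, 0.97, -0.0], [-0.001, -0.0, -1.0]]
ft_force: [0.6, 0.4, -4.7]
gripper_width: 0.329
grip_force: 60.4
```

Emit:
arm_command:
  rows:
    - [0,0,0.025,0,0,0,20]
    - [0,0,0.025,0,0,0,20]
    - [0,0,0,0,0,0,20]
    - [0,0,0,0,0,0,20]

```text
clock: 6.98
eef_pos: [0.4911, -0.0562, 0.2621]
eef_rot: [[-0.97, 0.241, 0.002], [0.241, 0.97, -0.0], [-0.002, 0.0, -1.0]]
ft_force: [-3.1, 1.1, 7.1]
gripper_width: 0.327
grip_force: 62.0
```

Emit:
arm_command:
  rows:
    - [0,0,0,0,0,0,48]
    - [0,0,0,0,0,0,48]
    - [0,0,0,0,0,0,48]
    - [0,0,0,0,0,0,48]
    - [0,0,-0.2,0,0,0,48]
    - [0,0,-0.6,0,0,0,48]
    - [0,0,-1,0,0,0,48]
    - [0,0,-1,0,0,-1,48]

```text
clock: 7.65
eef_pos: [0.4905, -0.0561, 0.3743]
eef_rot: [[-0.988, 0.157, -0.002], [0.157, 0.988, -0.0], [0.002, -0.0, -1.0]]
ft_force: [0.5, -0.6, -0.4]
gripper_width: 0.566
grip_force: 0.0
```

Emit:
arm_command:
  rows:
    - [0,0,-1,0,0,-1,48]
    - [0.4,-0.5,-0.6,0,0,-1,48]
    - [0.4,-0.5,0,0,0,-1,48]
    - [0.4,-0.5,0,0,0,-1,48]
    - [0,0,0,0,0,-1,48]
    - [0,0,0,0,0,-1,48]
    - [0,0,0,0,0,0,48]
    - [0,0,0,0,0,0,48]

```text
clock: 8.32
eef_pos: [0.4441, -0.1169, 0.4376]
eef_rot: [[-0.934, -0.356, 0.001], [-0.356, 0.934, -0.0], [-0.001, -0.001, -1.0]]
ft_force: [0.9, -0.1, 0.2]
gripper_width: 0.563
grip_force: 0.0
```

```bash
python3 - <<'E'
from fit import *
W=snap('wrist','w5');s=W[0];print(s['eef_pos'],np.round(s['eef_rot'],4).tolist(),s['joints'])
Wm=(W,mag(W))
print('lid flange',[fit((.4906,-.0556),z,.056,[Wm],.006) for z in(.077,.083,)],'boss',fit((.4906,-.0556),.108,.015,[Wm],.008))
o=cv2.resize(W[1]['pixels'][:,:,::-1],(800,600)); cv2.imwrite('pics/c6.png',o)
E
```

```text
[ 0.44406073 -0.11691376  0.43757542] [[-0.9344, -0.3563, 0.0013], [-0.3563, 0.9344, -0.0003], [-0.0011, -0.0007, -1.0]] [ 0.32262058  0.21795791 -0.14828699  1.85864799  0.03656841  1.06625548
  2.09523552]
lid flange [(array([ 0.4924, -0.0534]), np.float64(-13.48)), (array([ 0.4879, -0.0579]), np.float64(-13.88))] boss (array([ 0.4845, -0.0602]), np.float64(-11.4))
```

View pics/c6.png

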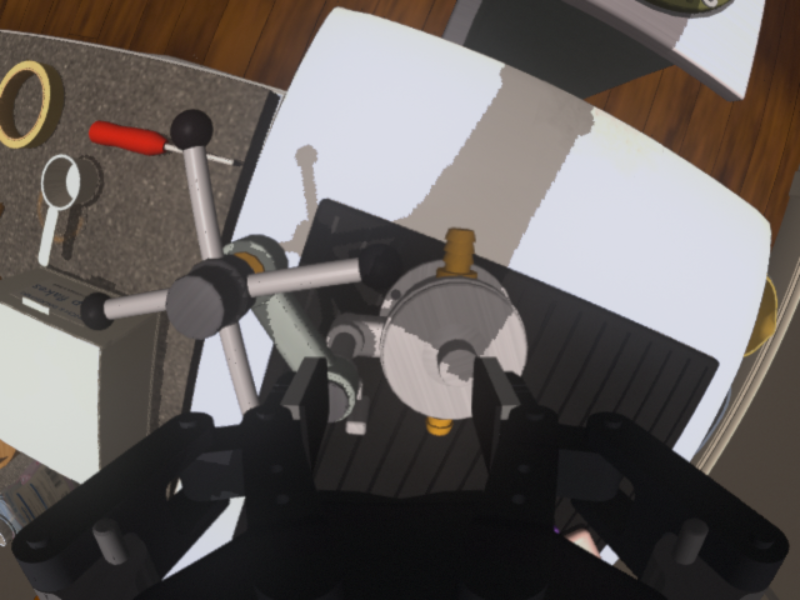

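Cap top at about (158,246) px (full-size), ball ends at (154,104), (304,214), (76,248); post top about (269,318); lid sits flat in the pot.

```bash
python3 - <<'E'
from fit import *
W=load('w5');S=load('side0');Wm=(W,mag(W))
k=lambda u,v:(W,u/1.25,v/1.25); q=lambda u,v:(S,u/2.4+180,v/2.4+150)
print('cap',tri(k(197,307),q(438,150)),[atz(*k(197,307),z).round(4) for z in(.228,.232,.236)],[fit(atz(*k(197,307),z)[:2],z,.0145,[Wm],.006) for z in (.228,.232,.236)])
print('ball A(near cam,192,130)',tri(k(192,130),q(506,164))); print('ball B(380,267)',tri(k(380,267),q(457,211)));print('ball C(95,310)',tri(k(95,310),q(417,132)))
for z in(.196,.2,.204): print(z,[atz(*k(*b),z).round(4) for b in((192,130),(380,267),(95,310))])
print('post',tri(k(340,398),q(371,218)),atz(*k(340,398),.172))
E
```

```text
cap (array([ 0.46023313, -0.20265156,  0.22851097]), [2.1805908298747307, 2.1805908298748324]) [array([ 0.4628, -0.2034,  0.228 ]), array([ 0.4611, -0.202 ,  0.232 ]), array([ 0.4593, -0.2006,  0.236 ])] [(array([ 0.4644, -0.2048]), np.float64(-11.3)), (array([ 0.4627, -0.2036]), np.float64(-10.57)), (array([ 0.461 , -0.2028]), np.float64(-9.78))]
ball A(near cam,192,130) (array([ 0.39176843, -0.2418184 ,  0.19934382]), [1.8235925567656897, 1.8235925567656759])
ball B(380,267) (array([ 0.42276725, -0.13475532,  0.20133424]), [1.6497684949293148, 1.6497684949292115])
ball C(95,310) (array([ 0.4969378 , -0.27093692,  0.20380164]), [1.0776766644338813, 1.0776766644339428])
0.196 [array([ 0.3937, -0.2432,  0.196 ]), array([ 0.4255, -0.1346,  0.196 ]), array([ 0.5025, -0.2766,  0.196 ])]
0.2 [array([ 0.3935, -0.2412,  0.2   ]), array([ 0.4247, -0.1347,  0.2   ]), array([ 0.5003, -0.274 ,  0.2   ])]
0.204 [array([ 0.3934, -0.2393,  0.204 ]), array([ 0.4239, -0.1348,  0.204 ]), array([ 0.498 , -0.2714,  0.204 ])]
post (array([ 0.50890487, -0.12971176,  0.17552057]), [1.9150920698617977, 1.9150920698619733]) [ 0.50860944 -0.12937015  0.172     ]
```

Emit:
arm_command:
  rows:
    - [0.12,-0.725,0,0,0,0,44]
    - [0.12,-0.725,0,0,0,0,44]
    - [0.12,-0.725,0,0,0,0,44]
    - [0,0,0,0,0,-1,44]
    - [0,0,0,0,0,-1,44]
    - [0,0,0,0,0,-1,44]
    - [0,0,0.2,0,0,-1,44]
    - [0,0,0.2,0,0,-1,44]

```text
clock: 9.03
eef_pos: [0.4623, -0.203, 0.4212]
eef_rot: [[-0.693, -0.721, 0.001], [-0.721, 0.693, -0.0], [-0.001, -0.001, -1.0]]
ft_force: [-0.1, -0.4, 0.3]
gripper_width: 0.515
grip_force: 0.0
```

Emit:
arm_command:
  rows:
    - [0,0,0,0,0,-1,44]
    - [0,0,0,0,0,0,44]
    - [0,0,0,0,0,0,44]

```text
clock: 9.28
eef_pos: [0.4622, -0.2031, 0.4212]
eef_rot: [[-0.632, -0.775, 0.001], [-0.775, 0.632, 0.0], [-0.0, -0.0, -1.0]]
ft_force: [-0.5, 0.4, 0.3]
gripper_width: 0.517
grip_force: 0.0
```

```bash
python3 - <<'E'
from fit import *
W=snap('wrist','w6');s=W[0];print(s['eef_pos'],np.round(s['eef_rot'],4).tolist(),s['joints'])
Wm=(W,mag(W)); e=np.array(s['eef_pos']);R=np.array(s['eef_rot'])
for z in(.226,.230,.234,.238):
    f=fit((.4615,-.2035),z,.0145,[Wm],.012); print(z,f,proj(W,(*f[0],z)))
d=R.T@np.array([.4615-e[0],-.2035-e[1],0]);print(d*1e3)
E
```

```text
[ 0.46215797 -0.20309774  0.42115698] [[-0.6318, -0.7751, 0.0006], [-0.7751, 0.6318, 0.0], [-0.0004, -0.0005, -1.0]] [ 0.52146859  0.30603815 -0.210656    1.78342472  0.07207537  1.05901402
  2.74273336]
0.226 (array([ 0.4633, -0.2016]), np.float64(-7.56)) (np.float64(322.8164822885079), np.float64(285.94946855296655))
0.23 (array([ 0.4571, -0.1933]), np.float64(-6.52)) (np.float64(344.2874249355087), np.float64(294.0108070530756))
0.234 (array([ 0.4708, -0.1925]), np.float64(-6.74)) (np.float64(322.7347220685544), np.float64(315.56395242512974))
0.238 (array([ 0.4743, -0.1914]), np.float64(-6.77)) (np.float64(318.3962765795929), np.float64(325.2981375539022))
[ 7.27518308e-01  2.55855643e-01 -4.18563027e-04]
```

Emit:
arm_command:
  rows:
    - [0,0,0.15,0,0,0,44]
    - [0,0,0.15,0,0,0,44]
    - [0,0,0.15,0,0,0,44]
    - [0,0,0,0,0,0,44]

```text
clock: 9.67
eef_pos: [0.4616, -0.2031, 0.4017]
eef_rot: [[-0.629, -0.777, -0.001], [-0.777, 0.629, 0.001], [0.0, 0.001, -1.0]]
ft_force: [-0.8, 1.3, 0.1]
gripper_width: 0.515
grip_force: 0.0
```

Emit:
arm_command:
  rows:
    - [0,0,0.15,0,0,0,44]
    - [0,0,0.15,0,0,0,44]
    - [0,0,0.1,0,0,0,44]
    - [0,0,0,0,0,0,40]
    - [0,0,0,0,0,0,37]
    - [0,0,0,0,0,0,37]

```text
clock: 10.17
eef_pos: [0.4621, -0.2033, 0.3873]
eef_rot: [[-0.629, -0.777, 0.001], [-0.777, 0.629, -0.0], [-0.0, -0.001, -1.0]]
ft_force: [-0.1, -0.3, 0.9]
gripper_width: 0.43
grip_force: 0.0
```

Emit:
arm_command:
  rows:
    - [0,0.1,0,0,0,0,37]
    - [-0.008,0.185,0,0,0,1,37]
    - [-0.008,0.185,0,0,0,1,37]
    - [-0.008,0.185,0,0,0,1,37]
    - [-0.008,0.185,0,0,0,1,37]
    - [-0.008,0.185,0,0,0,1,37]
    - [-0.008,0.185,0,0,0,1,37]

```text
clock: 10.75
eef_pos: [0.4334, -0.1655, 0.3878]
eef_rot: [[-0.935, -0.354, 0.004], [-0.354, 0.935, -0.002], [-0.003, -0.003, -1.0]]
ft_force: [3.5, -2.0, -2.1]
gripper_width: 0.433
grip_force: 2.1
```

```bash
cat > st.py <<'E'
from h import *
P=np.array([.5145,-.137])
s=r.sense();e=np.array(s['eef_pos']);R=np.array(s['eef_rot']);v=e[:2]-P
print(e.round(4),'ang',np.degrees(np.arctan2(v[1],v[0]))%360,'rad',np.hypot(*v),'yaw_y',np.degrees(np.arctan2(R[1,1],R[0,1])),'Ftool',(R.T@s['ft_force']).round(1),'j7',s['joints'][6],s['clock'])
E
python3 st.py
```

```text
[ 0.4334 -0.1655  0.3878] ang 199.36694746097487 rad 0.08593972751035114 yaw_y 110.75847141388346 Ftool [-2.5 -3.   2.1] j7 2.204266191097704 10.75
```

Emit:
arm_command:
  rows:
    - [-0.008,0.185,0,0,0,1,37]
    - [-0.008,0.185,0,0,0,1,37]
    - [-0.008,0.185,0,0,0,1,37]
    - [-0.008,0.185,0,0,0,1,37]
    - [-0.008,0.185,0,0,0,1,37]
    - [-0.008,0.185,0,0,0,1,37]
    - [-0.008,0.185,0,0,0,1,37]
    - [-0.008,0.185,0,0,0,1,37]

```text
clock: 11.42
eef_pos: [0.4322, -0.1078, 0.3879]
eef_rot: [[-0.944, 0.33, 0.004], [0.33, 0.944, -0.002], [-0.004, -0.001, -1.0]]
ft_force: [1.8, -4.6, 0.4]
gripper_width: 0.434
grip_force: 2.1
```

```bash
python3 st.py
```

```text
[ 0.4322 -0.1078  0.3879] ang 160.4692997037874 rad 0.08730285836214396 yaw_y 70.73349244767348 Ftool [-3.3 -3.8 -0.3] j7 1.4258799970200373 11.4167
```

Emit:
arm_command:
  rows:
    - [-0.015,0.185,0,0,0,1,37]
    - [-0.015,0.185,0,0,0,1,37]
    - [-0.015,0.185,0,0,0,1,37]
    - [-0.015,0.185,0,0,0,1,37]
    - [-0.008,0.185,0,0,0,1,37]
    - [-0.008,0.185,0,0,0,1,37]
    - [-0.008,0.185,0,0,0,1,37]
    - [-0.008,0.185,0,0,0,1,37]

```text
clock: 12.08
eef_pos: [0.469, -0.0633, 0.3876]
eef_rot: [[-0.511, 0.86, 0.001], [0.86, 0.511, -0.002], [-0.002, -0.0, -1.0]]
ft_force: [-1.8, -3.9, 1.3]
gripper_width: 0.429
grip_force: 2.1
```

Emit:
arm_command:
  rows:
    - [-0.004,0.12,0,0,0,0.6,37]
    - [-0.004,0.1,0,0,0,0.6,37]
    - [-0.004,0.08,0,0,0,0.5,37]

```text
clock: 12.33
eef_pos: [0.4797, -0.0578, 0.3874]
eef_rot: [[-0.38, 0.925, -0.0], [0.925, 0.38, -0.001], [-0.001, -0.001, -1.0]]
ft_force: [-1.9, -3.8, 1.7]
gripper_width: 0.434
grip_force: 1.9
```

```bash
python3 st.py
```

```text
[ 0.4797 -0.0578  0.3874] ang 113.71145553344225 rad 0.08648984463351828 yaw_y 22.34205793594876 Ftool [-2.8 -3.2 -1.7] j7 0.5249614214927131 12.3333
```

Emit:
arm_command:
  rows:
    - [-0.004,0.1,0,0,0,0.5,37]
    - [-0.004,0.1,0,0,0,0.5,37]
    - [-0.004,0.08,0,0,0,0.3,37]
    - [0,0,0,0,0,0,37]

```text
clock: 12.67
eef_pos: [0.4906, -0.0538, 0.3873]
eef_rot: [[-0.275, 0.961, 0.0], [0.961, 0.275, -0.0], [-0.0, -0.0, -1.0]]
ft_force: [-2.6, -0.9, 1.7]
gripper_width: 0.434
grip_force: 1.2
```

Emit:
arm_command:
  rows:
    - [0,0.05,0,0,0,0,37]
    - [0,0.05,0,0,0,0,37]
    - [0,0,0,0,0,0,37]

```text
clock: 12.92
eef_pos: [0.4934, -0.0528, 0.387]
eef_rot: [[-0.277, 0.961, -0.003], [0.961, 0.277, -0.0], [0.001, -0.003, -1.0]]
ft_force: [-7.9, -1.0, 6.2]
gripper_width: 0.438
grip_force: 4.0
```

```bash
python3 st.py
```

```text
[ 0.4934 -0.0528  0.387 ] ang 104.06209521861662 rad 0.08675827705498101 yaw_y 16.064563764676993 Ftool [ 1.2 -7.9 -6.2] j7 0.41683687112053386 12.9167
```

Emit:
arm_command:
  rows:
    - [0,0.04,0,0,0,0,37]
    - [0,0.04,0,0,0,0,37]
    - [0,0,0,0,0,0,37]

```text
clock: 13.17
eef_pos: [0.4947, -0.0527, 0.3867]
eef_rot: [[-0.276, 0.961, -0.008], [0.961, 0.276, -0.001], [0.002, -0.008, -1.0]]
ft_force: [-16.2, -2.9, 11.6]
gripper_width: 0.433
grip_force: 8.2
```

```bash
python3 st.py
```

```text
[ 0.4947 -0.0527  0.3867] ang 103.22825281609217 rad 0.08656756636054694 yaw_y 15.998538325699943 Ftool [  1.7 -16.5 -11.5] j7 0.4150066439708516 13.1667
```

Emit:
arm_command:
  rows:
    - [0,-0.13,0,0,0,0,46]
    - [0,0,0,0,0,0,46]
    - [0,0,-0.3,0,0,0,46]
    - [0,0,-0.6,0,0,0,40]
    - [0,0,-1,0,0,0,20]
    - [0,0,-0.8,0,0,0,0]
    - [0,0,0,0,0,0,0]
    - [0,0,0,0,0,0,0]

```text
clock: 13.83
eef_pos: [0.4934, -0.053, 0.4973]
eef_rot: [[-0.277, 0.961, 0.007], [0.961, 0.277, -0.0], [-0.002, 0.007, -1.0]]
ft_force: [-0.4, 0.8, -0.3]
gripper_width: 0.004
grip_force: 0.0
```

```bash
cat > sp.py <<'E'
from fit import *
def spokes(W,hub,z):
    m=mag(W);rr=np.linspace(.022,.066,20);out=[]
    for th in np.arange(0,90,1.):
        t=0
        for k in range(4):
            for w in(-.0055,.0055):
                c=np.radians(th+90*k);u=np.array([np.cos(c),np.sin(c)]);n=np.array([-u[1],u[0]])
                q=np.array([proj(W,(*(hub+x*u+w*n),z)) for x in rr],np.float32);t+=cv2.remap(m,q[:,0].copy(),q[:,1].copy(),1).mean()
        out.append((t,th))
    return sorted(out)[::-1][:4]
E
python3 st.py; python3 - <<'E'
from sp import *
W=snap('wrist','w7');Wm=(W,mag(W))
for z in(.194,.198,.202):
  for h in((.4906,-.0556),(.4908,-.0535)): print(z,h,spokes(W,np.array(h),z))
for z in(.226,.230,.234): print('cap',z,fit((.4907,-.0545),z,.0145,[Wm],.008))
cv2.imwrite('pics/c7.png',cv2.resize(W[1]['pixels'][:,:,::-1],(800,600)))
E
```

```text
[ 0.4934 -0.053   0.4973] ang 104.07667166430375 rad 0.08656325544870534 yaw_y 16.082824759380255 Ftool [ 0.8 -0.2  0.3] j7 0.39399916809995317 13.8333
0.194 (0.4906, -0.0556) [(np.float32(102.75077), np.float64(84.0)), (np.float32(96.12288), np.float64(83.0)), (np.float32(96.03968), np.float64(85.0)), (np.float32(89.13727), np.float64(82.0))]
0.194 (0.4908, -0.0535) [(np.float32(74.41545), np.float64(87.0)), (np.float32(70.2561), np.float64(80.0)), (np.float32(69.661064), np.float64(88.0)), (np.float32(68.37614), np.float64(79.0))]
0.198 (0.4906, -0.0556) [(np.float32(124.431046), np.float64(84.0)), (np.float32(122.09505), np.float64(83.0)), (np.float32(102.03124), np.float64(85.0)), (np.float32(96.525955), np.float64(82.0))]
0.198 (0.4908, -0.0535) [(np.float32(79.209145), np.float64(86.0)), (np.float32(77.69319), np.float64(81.0)), (np.float32(77.31378), np.float64(82.0)), (np.float32(76.90642), np.float64(87.0))]
0.202 (0.4906, -0.0556) [(np.float32(124.694046), np.float64(83.0)), (np.float32(122.314575), np.float64(84.0)), (np.float32(101.003654), np.float64(82.0)), (np.float32(94.27269), np.float64(85.0))]
0.202 (0.4908, -0.0535) [(np.float32(96.9625), np.float64(84.0)), (np.float32(93.51658), np.float64(85.0)), (np.float32(89.525696), np.float64(83.0)), (np.float32(86.6738), np.float64(82.0))]
cap 0.226 (array([ 0.4909, -0.0571]), np.float64(-13.71))
cap 0.23 (array([ 0.4904, -0.0558]), np.float64(-13.51))
cap 0.234 (array([ 0.4901, -0.0544]), np.float64(-13.18))
```

View pics/c7.png

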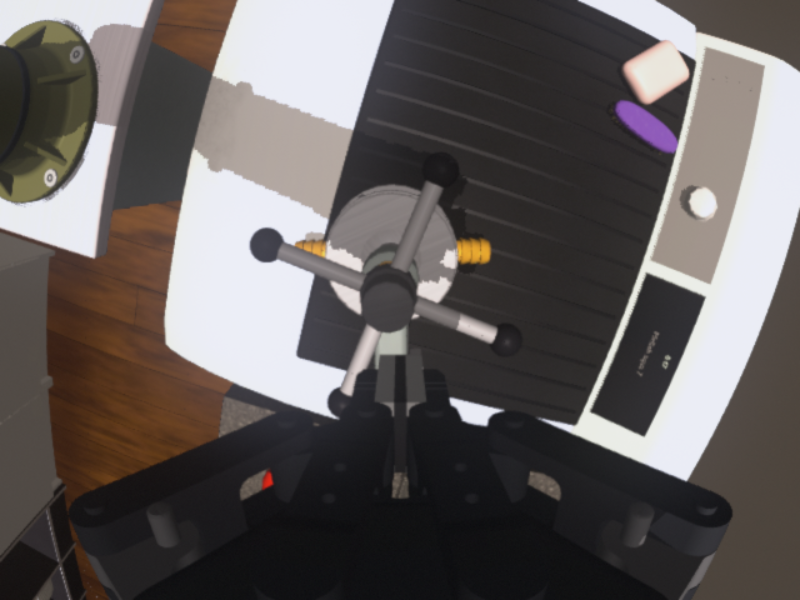

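Wheel stands over the lid: hub about (388,290), balls at (440,170), (266,245), (506,341), (345,403); brush and soap untouched.

```bash
cat > plan.py <<'E'
from h import *
import sys
H=np.array([.4906,-.0556]);Y=np.radians(16.06);X=np.array([-np.sin(Y),np.cos(Y)]);Yv=np.array([np.cos(Y),np.sin(Y)])
def c(phi,gap=0,rho=50):
    p=np.radians(phi);u=np.array([np.cos(p),-np.sin(p)]);n=np.array([np.sin(p),np.cos(p)])
    return rho*u-(11*abs(np.sin(p))+14.5*np.cos(p)+5.5+gap)*n
def here():
    s=r.sense();e=np.array(s['eef_pos']);d=(e[:2]-H)*1e3;return np.array([d@X,d@Yv]),e[2],s
def moment():
    q,z,s=here();d=np.array(s['eef_pos'])[:2]-H;F=np.array(s['ft_force']);return d[0]*F[1]-d[1]*F[0]+s['torque'][2],F
def go(pts,zs=None):
    q,z,s=here()
    for p in pts: print(np.round((p-q)/40,3)); q=p
E
python3 - <<'E'
from plan import *
q,z,s=here();print(q,z,c(67.5,12))
go([c(67.5,12)]+[c(f) for f in(67.5,55,42,29,16,3,-9,-21,-33,-45)]); print('z',(z-.366)/.04)
E
```

```text
[1.88240286 3.08060738] 0.4956420927665134 [-11.54933166 -58.90349982]
[-0.336 -1.55 ]
[0.277 0.115]
[0.261 0.007]
[0.284 0.076]
[0.275 0.155]
[0.238 0.236]
[0.175 0.306]
[0.097 0.242]
[0.054 0.248]
[-0.002  0.273]
[-0.071  0.283]
z 3.2410523191628346
```

Emit:
arm_command:
  rows:
    - [-0.17,-0.78,0,0.08,0,0,0]
    - [-0.17,-0.77,0,0,0,0,0]
    - [0,0,0.9,0,0,0,0]
    - [0,0,0.9,0,0,0,0]
    - [0,0,0.4,0,0,0,0]
    - [0,0,0,0,0,0,0]

```text
clock: 14.38
eef_pos: [0.435, -0.0831, 0.4032]
eef_rot: [[-0.276, 0.961, -0.014], [0.961, 0.276, -0.001], [0.003, -0.014, -1.0]]
ft_force: [-0.6, 0.3, 0.8]
gripper_width: -0.003
grip_force: 0.0
```

```bash
python3 - <<'E'
from plan import *
q,z,s=here();print(q,c(67.5,12),z,np.round(s['eef_rot'],4).tolist(),s['ft_force']);print(moment()[0])
E
```

```text
[-11.01053904 -61.05935076] [-11.54933166 -58.90349982] 0.40322506532877517 [[-0.2764, 0.9609, -0.0138], [0.961, 0.2764, -0.0012], [0.0027, -0.0136, -0.9999]] [-0.58457055  0.34646671  0.79145361]
-0.00261549678537578
```

Emit:
arm_command:
  rows:
    - [-0.01,0.05,0.3,-0.1,0,0,0]
    - [0,0,0.3,0,0,0,0]
    - [0,0,0.2,0,0,0,0]
    - [0,0,0.1,0,0,0,0]
    - [0,0,0,0,0,0,0]
    - [0,0,0,0,0,0,0]

```text
clock: 14.88
eef_pos: [0.4386, -0.0834, 0.3717]
eef_rot: [[-0.276, 0.961, 0.003], [0.961, 0.276, 0.0], [-0.001, 0.003, -1.0]]
ft_force: [-0.7, -0.2, 0.3]
gripper_width: 0.003
grip_force: 0.0
```

```bash
python3 - <<'E'
from plan import *
q,z,s=here();print(q,c(67.5,12),z,np.round(s['eef_rot'],4).tolist(),s['ft_force']);print(moment()[0])
E
```

```text
[-12.37115134 -57.67776284] [-11.54933166 -58.90349982] 0.3716827280933397 [[-0.2762, 0.9611, 0.0026], [0.9611, 0.2762, 0.0002], [-0.0005, 0.0026, -1.0]] [-0.69408734 -0.18283463  0.2778642 ]
-0.049264545408896035
```

Emit:
arm_command:
  rows:
    - [0,0,0.15,0,0,0,0]
    - [0.29,0.09,0,0,0,0,0]
    - [0.26,0.01,0,0,0,0,0]
    - [0.28,0.08,0,0,0,0,0]
    - [0.28,0.15,0,0,0,0,0]

```text
clock: 15.3
eef_pos: [0.4386, -0.0385, 0.3659]
eef_rot: [[-0.274, 0.962, 0.004], [0.962, 0.274, -0.003], [-0.004, 0.003, -1.0]]
ft_force: [-0.8, -8.9, 3.2]
gripper_width: -0.002
grip_force: 3.8
```

```bash
python3 - <<'E'
from plan import *
q,z,s=here();print(q,c(29),z,s['ft_force']);print(moment()[0])
E
```

```text
[ 30.81548638 -45.27060371] [ 32.3307397 -44.8070686] 0.3658790755966883 [-0.84231442 -8.85959135  3.21385498]
0.42130229271056596
```

Emit:
arm_command:
  rows:
    - [0.24,0.23,0,0,0,0,0]
    - [0.18,0.31,0,0,0,0,0]
    - [0.1,0.24,0,0,0,0,0]

```text
clock: 15.55
eef_pos: [0.4622, -0.0084, 0.3655]
eef_rot: [[-0.276, 0.961, 0.0], [0.961, 0.276, -0.001], [-0.001, -0.0, -1.0]]
ft_force: [-5.6, -6.1, 3.5]
gripper_width: 0.001
grip_force: 3.7
```

```bash
python3 - <<'E'
from plan import *
q,z,s=here();print(q,c(-9),z,s['ft_force']);print(moment()[0])
E
```

```text
[ 53.25079395 -14.20335018] [ 52.75436896 -13.45531583] 0.3655213776368592 [-5.55440691 -6.12458054  3.54425859]
0.35234022047084196
```

Emit:
arm_command:
  rows:
    - [0.06,0.25,0,0,0,0,0]
    - [0,0.27,0,0,0,0,0]
    - [-0.07,0.28,0,0,0,0,0]

```text
clock: 15.8
eef_pos: [0.4922, 0.0003, 0.3651]
eef_rot: [[-0.277, 0.961, -0.003], [0.961, 0.277, -0.0], [0.001, -0.003, -1.0]]
ft_force: [-7.1, -1.3, 1.3]
gripper_width: -0.003
grip_force: 3.6
```

```bash
python3 - <<'E'
from plan import *
q,z,s=here();print(q,c(-45),z,s['ft_force'],s['torque']);print(moment()[0])
# next: back off, then behind spoke at +45
b=q+np.array([2,-9]);print('up then'); go([b,c(45,10)]+[c(f) for f in(45,34,23,12,1,-10,-21,-32,-43)])
W=snap('wrist','w8')
from sp import *
for hz in(.193,.197): print(spokes(W,H,hz))
E
```

```text
[53.30720432 17.05736152] [51.99442636 18.71625176] 0.3650684080815453 [-7.07629436 -1.2994161   1.26938347] [-0.51434879  1.64816781 -0.1019826 ]
0.29176779231731353
up then
[ 0.05  -0.225]
[-1.092 -1.678]
[0.177 0.177]
[0.237 0.11 ]
[0.219 0.169]
[0.184 0.224]
[0.133 0.271]
[0.084 0.21 ]
[0.048 0.229]
[0.   0.25]
[-0.056  0.259]
[(np.float32(24.428448), np.float64(71.0)), (np.float32(22.543156), np.float64(70.0)), (np.float32(19.967054), np.float64(72.0)), (np.float32(19.27681), np.float64(11.0))]
[(np.float32(22.027004), np.float64(71.0)), (np.float32(20.383696), np.float64(68.0)), (np.float32(19.367697), np.float64(72.0)), (np.float32(19.243), np.float64(69.0))]
```

Emit:
arm_command:
  rows:
    - [0.05,-0.23,0,0,0,0,0]
    - [0,0,-0.4,0,0,0,0]
    - [0,0,-0.4,0,0,0,0]
    - [-0.41,-0.61,0,0,0,0,0]
    - [-0.41,-0.61,0,0,0,0,0]
    - [-0.41,-0.6,0,0,0,0,0]
    - [0,0,0,0,0,0,0]
    - [0,0,0,0,0,0,0]

```text
clock: 16.52
eef_pos: [0.4265, -0.0689, 0.3979]
eef_rot: [[-0.274, 0.962, 0.004], [0.962, 0.274, 0.0], [-0.001, 0.004, -1.0]]
ft_force: [1.0, 0.1, 0.2]
gripper_width: -0.004
grip_force: 0.0
```

```bash
python3 - <<'E'
from plan import *
from sp import *
q,z,s=here();print(q,c(45,18),z,s['ft_force'],np.round(s['eef_rot'],3).tolist())
W=snap('wrist','w9')
for hz in(.191,.195,.199): print(hz,spokes(W,H,hz))
for hz in(.191,.195,.199): print(fit(H,hz+.034,.0145,[(W,mag(W))],.006))
E
```

```text
[  4.98906786 -65.29361013] [  5.9883297  -64.72234842] 0.3979045115245124 [0.97259436 0.10307556 0.16849767] [[-0.274, 0.962, 0.004], [0.962, 0.274, 0.0], [-0.001, 0.004, -1.0]]
0.191 [(np.float32(62.61656), np.float64(68.0)), (np.float32(61.193634), np.float64(67.0)), (np.float32(55.78598), np.float64(64.0)), (np.float32(54.53224), np.float64(65.0))]
0.195 [(np.float32(88.26895), np.float64(67.0)), (np.float32(81.66545), np.float64(68.0)), (np.float32(72.438934), np.float64(66.0)), (np.float32(60.101875), np.float64(65.0))]
0.199 [(np.float32(95.660675), np.float64(68.0)), (np.float32(90.15111), np.float64(69.0)), (np.float32(76.04199), np.float64(67.0)), (np.float32(72.7627), np.float64(70.0))]
(array([ 0.4916, -0.0564]), np.float64(-11.04))
(array([ 0.489 , -0.0553]), np.float64(-10.26))
(array([ 0.4865, -0.0543]), np.float64(-9.21))
```

```bash
sed -i 's/14.5\*np.cos/11*np.cos/' plan.py; python3 - <<'E'
from sp import *
from scipy.optimize import differential_evolution as de
snap('side','side9');snap('scene','scene9')
rr=np.linspace(.022,.066,20);a2=np.linspace(0,2*np.pi,40,endpoint=False)
def sc(p,W,m):
    x,y,z,th=p;H=np.array([x,y]);o=np.array(proj(W,(x,y,z)));pts=[]
    c=np.array((W[1]['t'] if 0 else ray(W,320,240)[0]))
    for k in range(4):
        t=np.radians(th+90*k);u=np.array([np.cos(t),np.sin(t),0]);X=np.array([x,y,z])
        v=c-X;v/=np.linalg.norm(v);n=np.cross(u,v);n/=np.linalg.norm(n)
        pts+=[X+s*u+w*n for s in rr for w in(-.0055,.0055)]
    q=np.array([proj(W,P) for P in pts],np.float32)
    return -cv2.remap(m,q[:,0].copy(),q[:,1].copy(),1).mean()
for n,z0,t0 in(('w7',.2,83.5),('w9',.195,67.5),('side9',.195,67.5),('scene9',.195,67.5)):
    W=load(n);m=mag(W)
    o=de(sc,[(.484,.498),(-.063,-.048),(z0-.012,z0+.012),(t0-6,t0+6)],args=(W,m),seed=1,maxiter=60,popsize=12);print(n,o.x.round(4),o.fun)
W7,W9=load('w7'),load('w9');m7,m9=mag(W7),mag(W9)
f=lambda p:sc((p[0],p[1],p[2],p[3]),W7,m7)+sc((p[0],p[1],p[2]-(p[3]+90-p[4])*np.pi/180*.00255,p[4]),W9,m9)
o=de(f,[(.486,.496),(-.06,-.05),(.188,.212),(80,87),(63,72)],seed=1,maxiter=60,popsize=12);print('joint',o.x.round(4),o.fun)
E
```

```text
w7 [ 4.90400e-01 -5.46000e-02  2.04100e-01  8.35658e+01] -16.52723503112793
w9 [ 4.97500e-01 -5.98000e-02  1.83800e-01  6.81947e+01] -12.225047
side9 [ 4.87300e-01 -5.49000e-02  1.99700e-01  6.83635e+01] -14.825543403625488
scene9 [ 4.94300e-01 -5.10000e-02  1.95000e-01  6.15809e+01] -12.541406631469727
joint [ 4.90700e-01 -5.54000e-02  2.01500e-01  8.34230e+01  6.77079e+01] -28.354530334472656
```

```bash
python3 - <<'E'
from plan import *
q,z,s=here();print(q,c(51.5,10))
go([c(f) for f in(51.5,40,28,16,4,-8,-20,-32,-44)])
E
```

```text
[  6.16891395 -63.045233  ] [  6.89903925 -58.40118927]
[0.214 0.272]
[0.252 0.099]
[0.244 0.169]
[0.205 0.233]
[0.147 0.287]
[0.083 0.247]
[0.042 0.237]
[-0.008  0.257]
[-0.069  0.265]
```

Emit:
arm_command:
  rows:
    - [0,0,0.4,0,0,0,0]
    - [0,0,0.3,0,0,0,0]
    - [0,0,0.17,0,0,0,0]
    - [0,0,0,0,0,0,0]

```text
clock: 17.0
eef_pos: [0.4282, -0.0672, 0.3612]
eef_rot: [[-0.278, 0.961, 0.0], [0.961, 0.278, 0.001], [0.001, 0.0, -1.0]]
ft_force: [0.3, 0.5, 0.9]
gripper_width: 0.0
grip_force: 0.0
```

Emit:
arm_command:
  rows:
    - [0.11,0.14,0,0,0,0,0]
    - [0.11,0.13,0,0,0,0,0]
    - [0.25,0.1,0,0,0,0,0]
    - [0.24,0.17,0,0,0,0,0]
    - [0.2,0.23,0,0,0,0,0]

```text
clock: 17.42
eef_pos: [0.4478, -0.0253, 0.3635]
eef_rot: [[-0.275, 0.962, 0.003], [0.962, 0.275, -0.002], [-0.003, 0.002, -1.0]]
ft_force: [-2.7, -7.4, 5.6]
gripper_width: 0.006
grip_force: 4.2
```

```bash
python3 - <<'E'
from plan import *
q,z,s=here();print(q,c(16),z,s['ft_force']);print(moment()[0])
E
```

```text
[ 40.9655354  -32.73223368] [ 42.79678792 -32.1476276 ] 0.3634680097762309 [-2.70946153 -7.35972617  5.55644395]
0.36101996987022555
```

Emit:
arm_command:
  rows:
    - [0.15,0.28,0,0,0,0,0]
    - [0.08,0.25,0,0,0,0,0]
    - [0.04,0.24,0,0,0,0,0]

```text
clock: 17.67
eef_pos: [0.4741, -0.0056, 0.3633]
eef_rot: [[-0.276, 0.961, 0.001], [0.961, 0.276, -0.001], [-0.001, 0.0, -1.0]]
ft_force: [-6.8, -4.6, 7.2]
gripper_width: 0.0
grip_force: 4.6
```

```bash
python3 - <<'E'
from plan import *
q,z,s=here();print(q,c(-20),z,s['ft_force']);print(moment()[0])
go([c(f) for f in(-26,-32,-38,-44)])
E
```

```text
[52.65455386 -2.01742457] [53.68782924 -1.31587854] 0.36333685908555297 [-6.8456819  -4.6040278   7.22784852]
0.3833994224290642
[0.029 0.144]
[-0.011  0.131]
[-0.026  0.133]
[-0.043  0.133]
```

Emit:
arm_command:
  rows:
    - [0.03,0.14,0,0,0,0,0]
    - [-0.01,0.13,0,0,0,0,0]

```text
clock: 17.83
eef_pos: [0.4838, -0.002, 0.363]
eef_rot: [[-0.276, 0.961, -0.001], [0.961, 0.276, -0.001], [-0.001, -0.001, -1.0]]
ft_force: [-7.0, -5.1, 4.1]
gripper_width: -0.001
grip_force: 4.9
```

Emit:
arm_command:
  rows:
    - [-0.03,0.13,0,0,0,0,0]
    - [-0.04,0.13,0,0,0,0,0]
    - [0,0,0,0,0,0,0]

```text
clock: 18.08
eef_pos: [0.4947, -0.0012, 0.3624]
eef_rot: [[-0.276, 0.961, -0.002], [0.961, 0.276, 0.0], [0.001, -0.002, -1.0]]
ft_force: [-5.6, -1.7, 0.1]
gripper_width: 0.006
grip_force: 2.4
```

```bash
python3 - <<'E'
from plan import *
q,z,s=here();print(q,c(-44),z,s['ft_force']);print(moment()[0])
go([q+[2,-8],c(48,14)])
E
```

```text
[51.10577858 19.00027718] [50.59231337 19.58795284] 0.3623507023753709 [-5.58730086 -1.74648982  0.14817074]
0.21868027108201238
[ 0.05 -0.2 ]
[-1.142 -1.79 ]
```

Emit:
arm_command:
  rows:
    - [0.05,-0.2,0,0,0,0,0]
    - [0,0,-0.4,0,0,0,0]
    - [0,0,-0.4,0,0,0,0]
    - [-0.38,-0.6,0,0,0,0,0]
    - [-0.38,-0.6,0,0,0,0,0]
    - [-0.38,-0.59,0,0,0,0,0]
    - [0,0,0,0,0,0,0]
    - [0,0,0,0,0,0,0]

```text
clock: 18.75
eef_pos: [0.4301, -0.0661, 0.3954]
eef_rot: [[-0.274, 0.962, 0.005], [0.962, 0.274, 0.0], [-0.001, 0.005, -1.0]]
ft_force: [-0.1, -0.2, 0.0]
gripper_width: -0.001
grip_force: 0.0
```

```bash
python3 - <<'E'
from plan import *
from sp import *
q,z,s=here();print(q,c(48,14),z,s['ft_force'])
W=snap('wrist','w10')
for hz in(.187,.190,.193,.196): print(hz,spokes(W,H,hz)[:2])
E
```

```text
[  6.60239158 -61.04847089] [  7.42042925 -60.60025197] 0.3954389079652764 [-0.09348788 -0.22737963  0.01655772]
0.187 [(np.float32(67.165535), np.float64(66.0)), (np.float32(67.13957), np.float64(65.0))]
0.19 [(np.float32(85.56702), np.float64(67.0)), (np.float32(78.54625), np.float64(66.0))]
0.193 [(np.float32(96.33878), np.float64(67.0)), (np.float32(90.209816), np.float64(68.0))]
0.196 [(np.float32(89.32025), np.float64(68.0)), (np.float32(84.91482), np.float64(69.0))]
```

Emit:
arm_command:
  rows:
    - [0,0,0.4,0,0,0,0]
    - [0,0,0.3,0,0,0,0]
    - [0,0,0.16,0,0,0,0]
    - [0,0,0,0,0,0,0]

```text
clock: 19.13
eef_pos: [0.4312, -0.0645, 0.3591]
eef_rot: [[-0.278, 0.961, 0.001], [0.961, 0.278, 0.001], [0.0, 0.001, -1.0]]
ft_force: [0.1, -0.2, -1.0]
gripper_width: -0.001
grip_force: 0.0
```

Emit:
arm_command:
  rows:
    - [0.11,0.14,0,0,0,0,0]
    - [0.11,0.1,0,0,0,0,0]
    - [0.25,0.1,0,0,0,0,0]
    - [0.24,0.17,0,0,0,0,0]
    - [0.2,0.23,0,0,0,0,0]

```text
clock: 19.55
eef_pos: [0.4494, -0.0232, 0.3611]
eef_rot: [[-0.275, 0.962, 0.003], [0.962, 0.275, -0.002], [-0.003, 0.003, -1.0]]
ft_force: [-3.0, -7.2, 4.7]
gripper_width: 0.002
grip_force: 3.9
```

```bash
python3 - <<'E'
from plan import *
q,z,s=here();print(q,c(16),z,s['ft_force']);print(moment()[0])
go([c(f) for f in(10,4,-2,-8,-14,-20,-26,-32,-38,-44)])
E
```

```text
[ 42.55246865 -30.6730702 ] [ 42.79678792 -32.1476276 ] 0.3611211195946793 [-2.98840352 -7.23934679  4.65227147]
0.3343307807798817
[0.088 0.101]
[0.065 0.149]
[0.047 0.139]
[0.036 0.108]
[0.027 0.115]
[0.015 0.122]
[0.003 0.127]
[-0.011  0.131]
[-0.026  0.133]
[-0.043  0.133]
```

Still free (about 7.8 N, 0.34 N m). Continue to about −5°.

Emit:
arm_command:
  rows:
    - [0.09,0.1,0,0,0,0,0]
    - [0.06,0.15,0,0,0,0,0]

```text
clock: 19.72
eef_pos: [0.4573, -0.0141, 0.3612]
eef_rot: [[-0.276, 0.961, 0.003], [0.961, 0.276, -0.001], [-0.002, 0.002, -1.0]]
ft_force: [-3.9, -6.0, 6.5]
gripper_width: -0.002
grip_force: 4.8
```

Emit:
arm_command:
  rows:
    - [0.05,0.13,0,0,0,0,0]

```text
clock: 19.8
eef_pos: [0.4618, -0.0108, 0.3612]
eef_rot: [[-0.276, 0.961, 0.003], [0.961, 0.276, -0.001], [-0.002, 0.002, -1.0]]
ft_force: [-4.4, -5.8, 6.2]
gripper_width: -0.004
grip_force: 4.9
```

```bash
python3 - <<'E'
from plan import *
q,z,s=here();print(q,c(-2),z,s['ft_force']);print(moment()[0])
E
```

```text
[ 50.98862288 -15.31724102] [ 50.55854691 -15.1219376 ] 0.3611928711536694 [-4.39334734 -5.80793042  6.2350864 ]
0.26557381160617466
```

Emit:
arm_command:
  rows:
    - [0.02,0.055,0,0,0,0,0]
    - [0.016,0.055,0,0,0,0,0]

```text
clock: 19.97
eef_pos: [0.4653, -0.0087, 0.3611]
eef_rot: [[-0.275, 0.961, 0.002], [0.961, 0.275, -0.002], [-0.002, 0.001, -1.0]]
ft_force: [-5.9, -6.6, 6.2]
gripper_width: 0.002
grip_force: 6.4
```

```bash
cat > m.py <<'E'
from plan import *
q,z,s=here();F=np.array(s['ft_force'])[:2];g=[f for f in np.arange(60,-70,-.5)];b=min(g,key=lambda f:abs((q-c(f))@np.array([np.sin(np.radians(f)),np.cos(np.radians(f))])) if abs(np.linalg.norm(q-c(f)))<15 else 99)
n=np.array([np.sin(np.radians(b)),np.cos(np.radians(b))]);Ft=np.array([F@X,F@Yv])
print('phi',b,'q',q.round(1),'Fn',-(Ft@n).round(2),'|F|',np.hypot(*F).round(2),'M',round(moment()[0],3),'tz',s['torque'][2],'Fz',s['ft_force'][2])
E
python3 m.py
```

```text
phi -7.0 q [ 52.  -11.3] Fn 6.83 |F| 8.82 M 0.327 tz -0.11444085700803 Fz 6.199506919303754
```

Emit:
arm_command:
  rows:
    - [0.015,0.055,0,0,0,0,0]
    - [0.015,0.055,0,0,0,0,0]

```text
clock: 20.13
eef_pos: [0.4687, -0.0067, 0.3608]
eef_rot: [[-0.275, 0.962, 0.0], [0.962, 0.275, -0.002], [-0.002, -0.0, -1.0]]
ft_force: [-6.8, -7.2, 4.3]
gripper_width: 0.001
grip_force: 5.9
```

```bash
python3 m.py
```

```text
phi -12.5 q [53.  -7.5] Fn 7.22 |F| 9.89 M 0.339 tz -0.15046785620963565 Fz 4.272209464523048
```

Emit:
arm_command:
  rows:
    - [0.008,0.06,0,0,0,0,0]
    - [0.006,0.06,0,0,0,0,0]

```text
clock: 20.3
eef_pos: [0.4728, -0.0047, 0.3606]
eef_rot: [[-0.275, 0.962, -0.001], [0.962, 0.275, -0.002], [-0.002, -0.001, -1.0]]
ft_force: [-6.6, -6.7, 2.5]
gripper_width: 0.003
grip_force: 5.0
```

```bash
python3 m.py
```

```text
phi -18.0 q [53.8 -3. ] Fn 6.4 |F| 9.44 M 0.302 tz -0.15532162559358292 Fz 2.549772899255749
```

Emit:
arm_command:
  rows:
    - [0,0.06,0,0,0,0,0]
    - [0,0.06,0,0,0,0,0]

```text
clock: 20.47
eef_pos: [0.4772, -0.0031, 0.3603]
eef_rot: [[-0.275, 0.961, -0.002], [0.961, 0.275, -0.001], [-0.001, -0.002, -1.0]]
ft_force: [-7.5, -5.9, 1.5]
gripper_width: 0.002
grip_force: 4.2
```

```bash
python3 m.py
```

```text
phi -23.5 q [54.1  1.6] Fn 6.7 |F| 9.53 M 0.343 tz -0.13025723951364615 Fz 1.5317666875895752
```

Emit:
arm_command:
  rows:
    - [-0.01,0.06,0,0,0,0,0]
    - [-0.01,0.06,0,0,0,0,0]

```text
clock: 20.63
eef_pos: [0.4818, -0.0022, 0.3601]
eef_rot: [[-0.275, 0.961, -0.003], [0.961, 0.275, -0.001], [-0.0, -0.003, -1.0]]
ft_force: [-7.6, -2.9, 0.9]
gripper_width: 0.002
grip_force: 3.8
```

```bash
python3 m.py
```

```text
phi -29.0 q [53.7  6.3] Fn 6.79 |F| 8.16 M 0.346 tz -0.08627474510396424 Fz 0.8928916899475537
```

Emit:
arm_command:
  rows:
    - [-0.015,0.06,0,0,0,0,0]
    - [-0.02,0.06,0,0,0,0,0]

```text
clock: 20.8
eef_pos: [0.4867, -0.0019, 0.3599]
eef_rot: [[-0.276, 0.961, -0.003], [0.961, 0.276, -0.0], [0.0, -0.003, -1.0]]
ft_force: [-6.9, -1.4, -0.5]
gripper_width: 0.003
grip_force: 3.5
```

```bash
python3 m.py; python3 -c "
from plan import *
go([c(f) for f in(-34,-40,-46,-52,-58,-64,-70)])"
```

```text
phi -34.5 q [52.7 11.1] Fn 6.11 |F| 7.06 M 0.351 tz -0.026369961360998423 Fz -0.4717718498859864
[ 0.008 -0.009]
[-0.032  0.133]
[-0.048  0.132]
[-0.065  0.129]
[-0.082  0.124]
[-0.098  0.116]
[-0.114  0.105]
```

Emit:
arm_command:
  rows:
    - [-0.016,0.065,0,0,0,0,0]
    - [-0.016,0.065,0,0,0,0,0]

```text
clock: 20.97
eef_pos: [0.492, -0.0012, 0.3598]
eef_rot: [[-0.276, 0.961, -0.004], [0.961, 0.276, 0.0], [0.001, -0.004, -1.0]]
ft_force: [-8.1, -1.8, -1.5]
gripper_width: 0.005
grip_force: 3.1
```

```bash
python3 m.py
```

```text
phi -40.5 q [51.8 16.4] Fn 6.62 |F| 8.31 M 0.36 tz -0.07786355974881208 Fz -1.5356915935277604
```

Emit:
arm_command:
  rows:
    - [-0.025,0.065,0,0,0,0,0]
    - [-0.025,0.065,0,0,0,0,0]

```text
clock: 21.13
eef_pos: [0.4971, -0.0017, 0.3596]
eef_rot: [[-0.276, 0.961, -0.005], [0.961, 0.276, 0.0], [0.002, -0.005, -1.0]]
ft_force: [-9.6, 0.4, -0.3]
gripper_width: 0.002
grip_force: 4.4
```

```bash
python3 m.py
```

```text
phi -46.0 q [50.  21.2] Fn 8.55 |F| 9.64 M 0.458 tz -0.06362831782475671 Fz -0.2590811581040292
```

Emit:
arm_command:
  rows:
    - [-0.015,0.035,0,0,0,0,0]

```text
clock: 21.22
eef_pos: [0.4987, -0.0015, 0.3596]
eef_rot: [[-0.276, 0.961, -0.005], [0.961, 0.276, 0.001], [0.002, -0.005, -1.0]]
ft_force: [-9.7, -0.8, 0.6]
gripper_width: -0.003
grip_force: 4.4
```

```bash
python3 m.py
```

```text
phi -47.0 q [49.7 22.7] Fn 7.88 |F| 9.69 M 0.424 tz -0.09145716149382173 Fz 0.6144146868758189
```

Emit:
arm_command:
  rows:
    - [-0.02,0.035,0,0,0,0,0]

```text
clock: 21.3
eef_pos: [0.5, -0.0018, 0.3595]
eef_rot: [[-0.277, 0.961, -0.006], [0.961, 0.277, 0.001], [0.002, -0.005, -1.0]]
ft_force: [-12.0, 0.2, 0.2]
gripper_width: -0.0
grip_force: 4.7
```

```bash
python3 m.py
```

```text
phi -48.5 q [49.1 23.9] Fn 10.25 |F| 12.03 M 0.598 tz -0.051365989359855715 Fz 0.15152033291232114
```

Emit:
arm_command:
  rows:
    - [-0.008,0.012,0,0,0,0,0]

```text
clock: 21.38
eef_pos: [0.5005, -0.002, 0.3595]
eef_rot: [[-0.277, 0.961, -0.006], [0.961, 0.277, 0.001], [0.002, -0.006, -1.0]]
ft_force: [-11.6, 0.7, 1.6]
gripper_width: -0.004
grip_force: 4.8
```

```bash
python3 m.py
```

```text
phi -49.0 q [48.8 24.3] Fn 10.1 |F| 11.62 M 0.571 tz -0.05766221276622743 Fz 1.6013602813359524
```

Emit:
arm_command:
  rows:
    - [-0.012,0.018,0,0,0,0,0]

```text
clock: 21.47
eef_pos: [0.5011, -0.0022, 0.3594]
eef_rot: [[-0.277, 0.961, -0.007], [0.961, 0.277, 0.001], [0.003, -0.006, -1.0]]
ft_force: [-11.8, 0.8, 1.2]
gripper_width: 0.0
grip_force: 5.0
```

```bash
python3 m.py
```

```text
phi -50.0 q [48.4 24.8] Fn 10.26 |F| 11.83 M 0.534 tz -0.10447893557652743 Fz 1.1619622078602354
```

Emit:
arm_command:
  rows:
    - [-0.018,0.026,0,0,0,0,0]

```text
clock: 21.55
eef_pos: [0.5021, -0.0026, 0.3594]
eef_rot: [[-0.277, 0.961, -0.007], [0.961, 0.277, 0.001], [0.003, -0.007, -1.0]]
ft_force: [-11.7, 0.6, 1.8]
gripper_width: 0.002
grip_force: 5.2
```

```bash
python3 m.py
```

```text
phi -51.0 q [47.8 25.7] Fn 9.91 |F| 11.7 M 0.562 tz -0.06367196074105463 Fz 1.82533833626049
```

Emit:
arm_command:
  rows:
    - [-0.024,0.032,0,0,0,0,0]

```text
clock: 21.63
eef_pos: [0.5034, -0.0031, 0.3594]
eef_rot: [[-0.277, 0.961, -0.008], [0.961, 0.277, 0.001], [0.003, -0.007, -1.0]]
ft_force: [-12.9, 0.3, 1.4]
gripper_width: -0.002
grip_force: 5.6
```

```bash
python3 m.py
```

```text
phi -52.5 q [46.9 26.9] Fn 10.56 |F| 12.93 M 0.583 tz -0.09852477298663101 Fz 1.3805346759522985
```

Snug (about 0.60 against 0.345 N m free, 1.74 times). Back off and lift clear.

Emit:
arm_command:
  rows:
    - [0.08,-0.06,0,0,0,0,0]
    - [0.12,-0.09,0,0,0,0,0]
    - [0,0,-0.4,0,0,0,0]
    - [0,0,-0.9,0,0,0,0]
    - [0,0,-1,0,0,0,0]
    - [0,0,-1,0,0,0,0]
    - [0,0,0,0,0,0,0]
    - [0,0,0,0,0,0,0]

```text
clock: 22.3
eef_pos: [0.4984, 0.0025, 0.4955]
eef_rot: [[-0.277, 0.961, 0.01], [0.961, 0.277, 0.001], [-0.002, 0.01, -1.0]]
ft_force: [0.8, -0.0, 0.3]
gripper_width: 0.002
grip_force: 0.0
```

```bash
python3 - <<'E'
from plan import *
from sp import *
q,z,s=here();print(q,z,s['ft_force'])
W=snap('wrist','w11')
print([spokes(W,H,hz)[0] for hz in(.185,.189,.193)]);print([fit(H,z,.0145,[(W,mag(W))],.008) for z in(.219,.223,.227)])
E
```

```text
[53.66716892 23.60634098] 0.49546105352268643 [ 0.80140037 -0.04654599  0.30494852]
[(np.float32(98.37667), np.float64(60.0)), (np.float32(98.54924), np.float64(60.0)), (np.float32(99.102646), np.float64(61.0))]
[(array([ 0.4911, -0.0559]), np.float64(-9.12)), (array([ 0.4877, -0.0612]), np.float64(-8.55)), (array([ 0.4882, -0.0588]), np.float64(-8.49))]
```

```bash
python3 -c "
from plant import r
print(r.finish_job())"
```

```text
the job is handed in; nothing more can be done
None
```

The strainer is closed and the job is handed in: the lid sits in the pot's mouth, the clamp arm is against its stop, and the wheel is wound down to about 1.7 times the free-running moment (sensor noise puts this roughly between 1.6 and 1.75). The brush, soap and screwdriver were not touched, and the robot was clear at about 22 s.

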